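# Load the thread tin and uncover its thimble tray

## Task

Get the thread tin ready for sewing. Put the big bored spool upright over the spindle in the open tin, fully down, and let go of it; then lift the two nested lids together by the wooden post, lower them in your hand until the inner lid is fully home in the tin, and let go; the outer lid stays on as cover until then. Finally, so that I can take the thimble, grip only the outer lid by its collar and lift it straight up off the post, leaving the inner lid seated and the thimble standing in its tray, and finish while still holding the outer lid level in the air, all of it higher than the top of the post; leave everything else on the worktop where it is.

Things in the scene. Friction and masses are not known exactly. Their poses are not given: they have to be found in the camera images.
- tin: open round white enamel tin, 114 mm outside, 108 mm inside, 60 mm high, standing firm; left or right of the pair of lids. Origin: centre of its underside; z up. Inner floor 4 mm above the origin. A 9 mm wooden spindle stands in its middle, its tapered tip 52 mm above the origin.
- spool: wooden spool of grey thread, the largest on the worktop and the only one with an open bore, upright at the right: flanges 48 mm diameter, 8 mm thick; thread body 39 mm; 52 mm tall; bore 14 mm right through; about 50 g. Origin: centre of its underside; z along the bore. Fully down on the spindle its origin is 4 mm above the tin's.
- inner_lid: light wood, 0.22 kg. Plug ring 102 mm wide, 8 mm deep, tapered foot; flange 114 mm wide that rests on the tin's rim; tray wall 110 mm wide, to z 36 mm; in the centre a post 20 mm thick, top at z 86 mm. Origin: centre of the plug ring's underside; z up. It starts on the worktop under the outer lid. Seated, its origin is 52 mm above the tin's; any turn is right.
- outer_lid: white enamel dust cover, 122 mm wide, 0.12 kg: disc with down-turned skirt, lying loosely (2.5 mm play) on the tray wall. Round its 29 mm hole, through which the post sticks out, a wooden collar to grip, 44 mm wide, z 16 to 36 mm. Origin: centre of the skirt's lower edge; z up; nested, 24 mm above the inner lid's origin. Lifting by the post carries both lids.
- thimble: metal thimble, 20 mm diameter, 21 mm tall, standing upright loose in one of the inner lid's four wells (hidden under the outer lid at first). Origin: centre of its open lower rim; z up. The floor of the tray is 12 mm above the inner lid's origin.
- thread_spool_2: bystander: smaller wooden spool of teal thread without bore, 37 mm diameter, 50 mm tall, standing upright behind the work; origin centre of underside
- thread_spool_4: bystander: smaller wooden spool of dark blue thread without bore, 35 mm diameter, 46 mm tall, standing upright near the front edge; origin centre of underside
- beeswax: bystander: flat round cake of beeswax, 44 mm diameter, 14 mm high, near the front edge; origin centre of underside
Mind the look-alikes: they are no part of the job. What is shaped like the spool but yellow is not meant.

How it is judged:
By the outcome, as a careful person would: the job done as asked, in the order asked, and still so for the second after the job is handed in, while the arm keeps its last pose, push and grip.
It also fails if it takes over 70 s, if anything falls off the work surface, if the arm or the gripper's body presses on something with over 40 N, if the wrist force passes 120 N, or if a joint passes its speed limit or range.

## Robot

A 6-joint arm with a two-finger parallel gripper is mounted at the origin on a cart in front of the work surface, level with it; the furniture and walls round the work are solid. World frame = base frame: x ahead of the robot, y to its left, z up, the work surface at z = 0. Lengths are in m, angles in rad, forces in N, time in s.
With the tool pointing down it reaches from about 0.3 to 0.775 m from the base axis. Payload 14.6 kg.
Tool frame: the origin (TCP) lies at the very end of the fingers, on their centre line; the grasp point (between the pads) lies 19 mm behind it (ctrl.grasp_offset is the distance from the TCP to the grasp point, in m); z points along the fingers, y is the line along which they close (so a half turn about z gives the same grasp; the last joint's range is limited). The gripper opens to 94 mm and grips with 3 to 60 N. Pads are 16 mm wide; open, the fingers measure 119 mm over their backs; the gripper's body (75 mm by 177 mm) begins 78 mm behind the grasp point.
Start: joints at [-1.227, 0.3, 1.521, -0, 1.321, -0.067], TCP at [0.22, -0.504, 0.205] pointing down, gripper open.
Joint ranges: [-3.03, 3.03], [-0.79, 2.21], [0.23, 2.52], [-1.04, 4.18], [0, 3.07], [-2.55, 2.55]. Speed limits (rad/s): [2.22, 2.22, 2.57, 3.14, 3.14, 3.14].

## Interface

Orientations are given as [roll, pitch, yaw] about the fixed x, y, z axes, in that order (R = Rz(yaw) Ry(pitch) Rx(roll)).
In Python, from station import ctrl gives the robot as it stands.
- The arm moves only by the tool step_arm, never from a script. Its argument "plan" is a list that holds one entry, the list of rows, each a list of 6 numbers: the shift along the tool's x, y, z in units of 30 mm (1.0 is 30 mm), then the turn, a rotation vector about the tool's x, y, z in units of 6 degrees (1.0 is 6 degrees). In form: [[[dx, dy, dz, wx, wy, wz], ...]]. A call has 1 to 8 rows; each row is the pose to reach, as a shift and turn from the pose commanded when the call began, along the tool's axes at that moment; what a row does not reach only later rows make up. A row lasts 1/12 s, in which the tool goes at most 41.7 mm and 7.16 degrees, less where a joint would pass 70% of its speed; a pose out of reach is approached as far as the arm can. A call with a gripper value outside its range is refused whole. "grip" is the opening, from 0 (shut) to 1 (fully open), set as the call begins (left out, the last holds). The fingers move at their own pace and stop on an object; "squeeze" is the grip in N (left out, the last holds). Time passes only in rows, so rows that repeat a pose let the fingers close. It gives the time, the measured TCP pose, the force, the opening and the grip force at its end, in the units of the state.
- ctrl.get_obs(): the state, without advancing time (a new reading comes with each control period).
- ctrl.camera(name): name is "scene" or "top" or "wrist"; returns the picture (420x560x3 uint8, red, green, blue); there is no depth.
- ctrl.camera_model(name): a dict with "intrinsics" (3x3 intrinsics, pixels), "k1" (the pictures are not rectified: a ray, as slopes to the right and down, at radius r is drawn at 1 + k1 r^2 times it, then the intrinsics apply), "R" (3x3) and "t" (3): a world point X has camera coordinates R X + t; the wrist camera has in their place "tool_from_camera" (4x4, takes a point from camera to tool coordinates, whose origin is the TCP and whose axes are the flange's). Camera axes: x right, y down, z forward; pixel columns grow to the right and rows downward; lengths in m; the calibration is good to about 2 mm. A picture is of the moment at which its call begins: read the wrist's pose just before it. camera_model takes no time and is no camera call.
- ctrl.hand_in(): hands the job in; it is judged then, once.
Trained networks look in the newest picture that a camera, given by its name, has taken for a name from the list of things; names that differ only in an ending like _2 or _b are one class to them, and where a whole thing is asked for, a point or a joint stands for the part that bears it (a point fixed in the world has none). Each returns a list of dicts, best first, with "confidence" (0 to 1); they miss things now and then, are a little off and sometimes report something else, mostly with a low value. They report only what shows in the picture. A call takes as long as a camera call. They do not tell look-alikes from the thing itself.
- ctrl.masks_of(query, camera): "pixels" (420x560 bool, what is visible of it) and "at" ([column, row] in pixels, amid what is visible of it).
- ctrl.place_of(query, camera): "at" ([column, row] in pixels: a listed point, or the origin of a listed thing).
The state is a dict: "time_s": time; "qpos": joint angles; "joint_vel": joint speeds; "tau": joint torques, N m; "ee_pos": TCP position; "eef_rot": TCP orientation; "force": force on the tool from outside, world axes, zero at the start; "moment": the same for the moment, N m; "grip_width": finger opening in m; "grip_force": force on a finger pad.
Only numpy, scipy, OpenCV 4.12 (cv2) and the standard library are available. Lean on these libraries where they do the work, as an engineer would, in place of code of your own. Each camera call takes 0.05 s, during which the arm holds its last target. There are 200 camera calls.

## Working session

There is one attempt and no reset: what is moved stays moved. The work goes in short steps, Python scripts to look and compute and a tool call to move; the robot and the scene stay as the last step left them, time stands still between calls to the robot, and variables do not carry over. Pictures are saved under pics/ and viewed, at most 11 in all, crops included, and the job is handed in when it is done.

Besides the shell and the picture viewer there is one more tool, called after "Request:" as name(argument=value, ...), one argument or row to a line, values as JSON. step_arm: Moves the arm, as the interface text tells. Its arguments: {"type":"object","properties":{"plan":{"type":"array","items":{"type":"array","items":{"type":"array","items":{"type":"number"}}}},"grip":{"type":"number"},"squeeze":{"type":"number"}},"required":["plan"]}

```bash
mkdir -p pics; cat > h.py <<'E'
import numpy as np, cv2
from station import ctrl
from scipy.spatial.transform import Rotation as R
def ray(cam,uv):
    m=ctrl.camera_model(cam);K=np.array(m["intrinsics"]);k=m["k1"]
    d=np.array([(uv[0]-K[0,2])/K[0,0],(uv[1]-K[1,2])/K[1,1]]);s=d.copy()
    for _ in range(30): s=d/(1+k*(s@s))
    v=np.array([*s,1.])
    if cam=="wrist":
        T=np.array(m["tool_from_camera"]);o=ctrl.get_obs();W=R.from_euler("xyz",o["eef_rot"]).as_matrix()
        return W@T[:3,3]+o["ee_pos"],W@T[:3,:3]@v
    Rm=np.array(m["R"]);return -Rm.T@np.array(m["t"]),Rm.T@v
def atz(cam,uv,z):
    o,d=ray(cam,uv);return o+d*(z-o[2])/d[2]
def proj(cam,X):
    m=ctrl.camera_model(cam);K=np.array(m["intrinsics"]);k=m["k1"];X=np.atleast_2d(X)
    if cam=="wrist":
        T=np.array(m["tool_from_camera"]);o=ctrl.get_obs();W=R.from_euler("xyz",o["eef_rot"]).as_matrix()
        c=((X-o["ee_pos"])@W-T[:3,3])@T[:3,:3]
    else: c=X@np.array(m["R"]).T+np.array(m["t"])
    s=c[:,:2]/c[:,2:];s=s*(1+k*(s**2).sum(1,keepdims=True))
    return s@K[:2,:2].T+K[:2,2]
def snap(cam,f):
    a=ctrl.camera(cam);cv2.imwrite("pics/"+f,cv2.cvtColor(a,cv2.COLOR_RGB2BGR));return a
E
python3 - <<'E'
from h import *
np.set_printoptions(precision=4,suppress=True)
snap("top","t1.png");snap("scene","s1.png")
for c in ["top","scene"]:
    print(c,ray(c,(280,210)))
    for q in ["tin","spool","inner_lid","outer_lid","thread_spool_2","thread_spool_4","beeswax"]:
        print(q,[(np.round(r["at"]),round(r["confidence"],2),atz(c,r["at"],0.024 if q=="outer_lid" else 0)) for r in ctrl.place_of(q,c)])
print(ctrl.get_obs())
E
```

```text
top (array([ 0.3502, -0.0806,  0.971 ]), array([ 0.2118, -0.0149, -0.9773]))
tin [(array([183., 220.]), 0.79, array([0.5611, 0.1405, 0.    ]))]
spool [(array([322., 239.]), 0.88, array([ 0.4781, -0.1878,  0.    ])), (array([365., 252.]), 0.81, array([ 0.4356, -0.2857,  0.    ])), (array([320., 201.]), 0.71, array([ 0.5714, -0.1938,  0.    ]))]
inner_lid [(array([242., 292.]), 0.46, array([0.3747, 0.0136, 0.    ]))]
outer_lid [(array([266., 235.]), 0.87, array([ 0.5007, -0.0552,  0.024 ]))]
thread_spool_2 [(array([203., 184.]), 0.72, array([0.648 , 0.0862, 0.    ])), (array([241., 293.]), 0.57, array([0.3746, 0.0165, 0.    ])), (array([283., 278.]), 0.46, array([ 0.3973, -0.0849,  0.    ]))]
thread_spool_4 [(array([203., 184.]), 0.72, array([0.648 , 0.0862, 0.    ])), (array([241., 293.]), 0.57, array([0.3746, 0.0165, 0.    ])), (array([283., 278.]), 0.46, array([ 0.3973, -0.0849,  0.    ]))]
beeswax [(array([278., 280.]), 0.59, array([ 0.3945, -0.0723,  0.    ]))]
scene (array([0.188 , 0.5928, 0.4071]), array([ 0.4089, -0.8132, -0.4142]))
tin [(array([197., 298.]), 0.56, array([0.562
[... 502 characters left out ...]
, 0.    ]))]
thread_spool_4 [(array([168., 267.]), 0.71, array([0.6619, 0.0884, 0.    ])), (array([341., 282.]), 0.66, array([0.3755, 0.0068, 0.    ]))]
beeswax [(array([348., 255.]), 0.71, array([ 0.3925, -0.081 ,  0.    ]))]
{'time_s': 0.8, 'qpos': array([-1.2266,  0.2999,  1.521 , -0.    ,  1.3207, -0.0666]), 'joint_vel': array([ 0.0003,  0.0013,  0.0003, -0.0002, -0.0016, -0.0004]), 'tau': array([ -0.0011, -53.1634, -35.2914,   0.0709,   0.0213,  -0.    ]), 'ee_pos': array([ 0.2196, -0.5042,  0.2054]), 'eef_rot': array([-3.1415,  0.    ,  0.4108]), 'force': array([ 0.8469, -0.5457, -0.9089]), 'moment': array([0.0038, 0.0067, 0.0352]), 'grip_force': 0.0, 'grip_width': 0.09407817866373185}
```

View pics/t1.png

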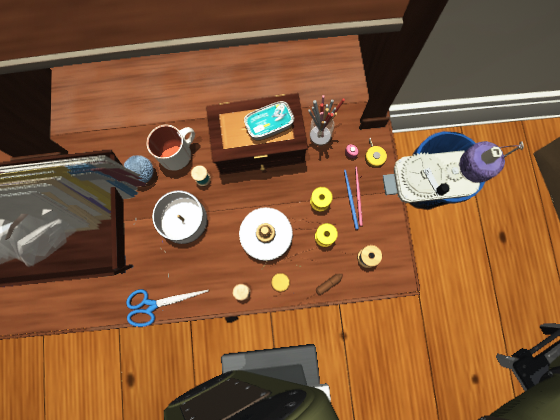

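View pics/s1.png

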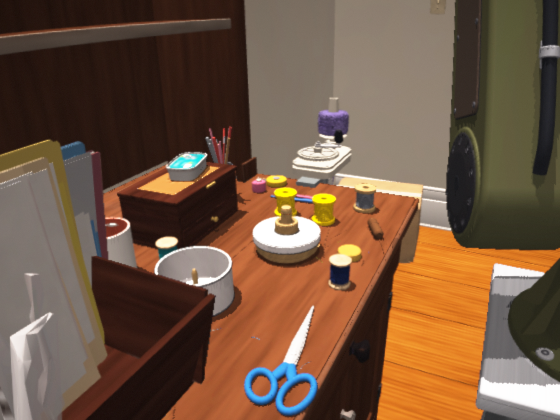

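The first pictures show these items:
- The grey bored spool is at top (365,252), about (0.432,-0.285). Both yellow ones are look-alikes.
- The tin is at (182,218) and the nested lids are at (266,234).
- The front items are dark blue spool (241,293) and beeswax (280,282). The teal spool is at (201,177).

I'll move above the grey spool with the fingers closing along world x.

Request:
step_arm(
  plan=[
    [[9.4,-3.87,0,0,0,-11.08],[9.4,-3.87,0,0,0,-11.08],[9.4,-3.87,0,0,0,-11.08],[9.4,-3.87,0,0,0,-11.08],[9.4,-3.87,0,0,0,-11.08],[9.4,-3.87,0,0,0,-11.08],[9.4,-3.87,0,0,0,-11.08],[9.4,-3.87,0,0,0,-11.08]],
  ],
  grip=1,
)

```text
time_s: 1.47
ee_pos: [0.4345, -0.2817, 0.2056]
eef_rot: [3.141, -0.0, 1.42]
force: [-0.1, 0.8, 0.5]
grip_width: 0.0938
grip_force: 0.0
```

Request:
step_arm(
  plan=[
    [[0,0,0,0,0,-1.44],[0,0,0,0,0,-1.44],[0,0,0,0,0,-1.44],[0,0,0,0,0,-1.44]],
  ],
)

```text
time_s: 1.8
ee_pos: [0.4318, -0.2852, 0.2054]
eef_rot: [3.142, 0.0, 1.56]
force: [0.5, 0.2, -0.1]
grip_width: 0.0939
grip_force: 0.0
```

```bash
cat >> h.py <<'E'
def circ(cam,pix,z,rad):
    """fit top-rim: centroid of the mask convex hull's ellipse at height z"""
    c,_=cv2.findContours(pix.astype(np.uint8),cv2.RETR_EXTERNAL,cv2.CHAIN_APPROX_NONE)
    return cv2.convexHull(np.vstack(c))[:,0,:]
E
python3 - <<'E'
from h import *
np.set_printoptions(precision=4,suppress=True)
o=ctrl.get_obs();print(o["ee_pos"],o["eef_rot"],o["qpos"])
snap("wrist","w1.png")
for r in ctrl.place_of("spool","wrist"): print(r["at"],r["confidence"],atz("wrist",r["at"],0))
for r in ctrl.masks_of("spool","wrist"): 
  ys,xs=np.nonzero(r["pixels"]);print(r["at"],r["confidence"],xs.min(),xs.max(),ys.min(),ys.max())
E
```

```text
[ 0.4318 -0.2852  0.2054] [3.1416 0.     1.56  ] [-0.6545  0.2274  1.6124  0.      1.3017 -0.6437]
[390.2, 116.7] 0.86 [ 0.5697 -0.193   0.    ]
[274.2, 189.6] 0.73 [ 0.4235 -0.2837  0.    ]
[319.3, 117.8] 0.69 [ 0.4812 -0.1934  0.    ]
[402.3, 114.4] 0.83 372 429 89 134
[323.5, 113.5] 0.72 302 349 90 136
[271.6, 194.2] 0.59 253 294 173 217
```

View pics/w1.png

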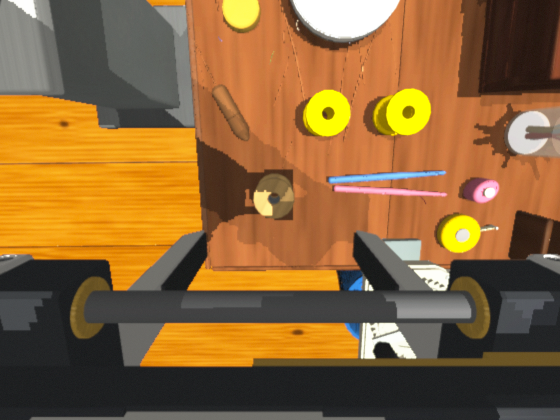

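The wrist picture shows the spool's top flange at about (273,197), with its bore at (274,199).

```bash
python3 - <<'E'
from h import *
np.set_printoptions(precision=4,suppress=True)
for p in [(274,199),(253,196),(294,196),(273,217),(273,174)]: print(p,atz("wrist",p,.052))
a=cv2.imread("pics/w1.png")[150:240,225:325];cv2.imwrite("pics/w1c.png",cv2.resize(a,None,fx=6,fy=6,interpolation=2))
for c in ["top","scene"]:
  ctrl.camera(c)
  for r in ctrl.masks_of("spool",c):
    ys,xs=np.nonzero(r["pixels"]);print(c,np.array(r["at"]),atz(c,r["at"],.026),xs.min(),xs.max(),ys.min(),ys.max())
E
```

```text
(274, 199) [ 0.4241 -0.2858  0.052 ]
(253, 196) [ 0.4   -0.282  0.052]
(294, 196) [ 0.4471 -0.2825  0.052 ]
(273, 217) [ 0.4226 -0.3072  0.052 ]
(273, 174) [ 0.4233 -0.257   0.052 ]
top [321.2 197.5] [ 0.5745 -0.1955  0.026 ] 310 331 188 211
top [324.3 237.2] [ 0.4793 -0.1905  0.026 ] 315 336 224 246
top [280.9 281.5] [ 0.3889 -0.0789  0.026 ] 271 289 273 291
scene [284.5 199. ] [ 0.5807 -0.2111  0.026 ] 274 296 188 216
scene [323.6 205.5] [ 0.4904 -0.2125  0.026 ] 312 335 194 225
scene [361.7 197.5] [ 0.4299 -0.286   0.026 ] 354 375 182 212
```

View pics/w1c.png

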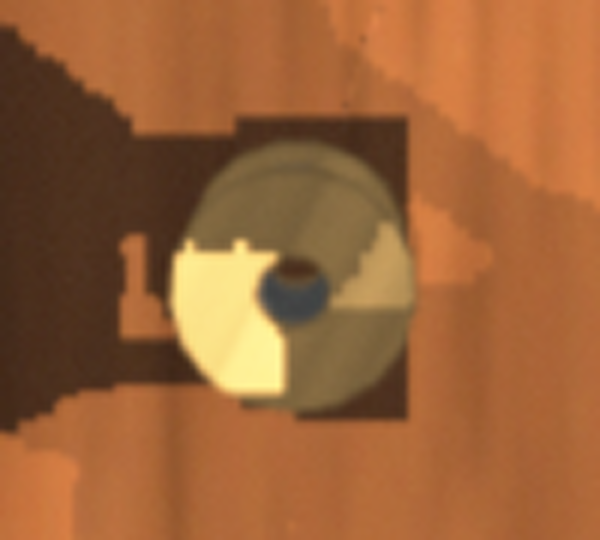

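Request:
step_arm(
  plan=[
    [[0,-0.26,0.5,0,0,-0.1],[0,-0.26,1.5,0,0,-0.1],[0,-0.26,2.6,0,0,-0.1],[0,-0.26,3.7,0,0,-0.1],[0,-0.26,4.7,0,0,-0.1],[0,-0.26,5.5,0,0,-0.1],[0,-0.26,6.0,0,0,-0.1],[0,-0.26,6.0,0,0,-0.1]],
  ],
)

```text
time_s: 2.82
ee_pos: [0.4226, -0.2841, 0.0225]
eef_rot: [-3.138, -0.003, 1.572]
force: [-0.3, -0.5, -0.2]
grip_width: 0.0938
grip_force: 0.0
```

Request:
step_arm(
  plan=[
    [[0,0,0,0,0,0],[0,0,0,0,0,0],[0,0,0,0,0,0],[0,0,0,0,0,0],[0,0,0,0,0,0],[0,0,0,0,0,0],[0,0,0,0,0,0],[0,0,0,0,0,0]],
  ],
  grip=0.35,
  squeeze=12,
)

```text
time_s: 3.48
ee_pos: [0.4241, -0.2852, 0.0257]
eef_rot: [3.141, 0.0, 1.572]
force: [-0.4, -0.1, 2.5]
grip_width: 0.0473
grip_force: 12.0
```

Request:
step_arm(
  plan=[
    [[0,0,-0.4,0,0,0],[0,0,-1.2,0,0,0],[0,0,-2.2,0,0,0],[0,0,-3.2,0,0,0],[0,0,-4.2,0,0,0],[0,0,-4.8,0,0,0],[0,0,-5,0,0,0],[0,0,-5,0,0,0]],
  ],
)

```text
time_s: 4.15
ee_pos: [0.4244, -0.2853, 0.1764]
eef_rot: [3.14, 0.001, 1.572]
force: [-0.2, -0.1, -1.0]
grip_width: 0.0473
grip_force: 12.0
```

Request:
step_arm(
  plan=[
    [[0.5,0.25,0,0,0,0],[1.5,0.7,0,0,0,0],[2.6,1.2,0,0,0,0],[3.7,1.7,0,0,0,0],[4.8,2.2,0,0,0,0],[5.9,2.7,0,0,0,0],[7.0,3.2,0,0,0,0],[8.0,3.6,0,0,0,0]],
  ],
)

```text
time_s: 4.82
ee_pos: [0.5317, -0.0428, 0.1734]
eef_rot: [-3.139, -0.0, 1.572]
force: [0.5, 0.3, -0.1]
grip_width: 0.0476
grip_force: 12.0
```

Request:
step_arm(
  plan=[
    [[0.9,0.5,0,0,0,0],[1.6,0.9,0,0,0,0],[2.0,1.0,0,0,0,0],[2.0,1.0,0,0,0,0],[2.0,1.0,0,0,0,0],[2.0,1.0,0,0,0,0]],
  ],
)

```text
time_s: 5.32
ee_pos: [0.561, 0.0141, 0.1748]
eef_rot: [-3.14, 0.0, 1.571]
force: [1.0, -1.0, -0.0]
grip_width: 0.0478
grip_force: 12.0
```

```bash
python3 - <<'E'
from h import *
np.set_printoptions(precision=4,suppress=True)
o=ctrl.get_obs();print(o["ee_pos"],o["eef_rot"],o["qpos"],o["grip_width"])
snap("wrist","w2.png")
for r in ctrl.place_of("tin","wrist"): print(r["at"],r["confidence"],atz("wrist",r["at"],0))
for r in ctrl.masks_of("tin","wrist"): 
  ys,xs=np.nonzero(r["pixels"]);print(r["at"],r["confidence"],xs.min(),xs.max(),ys.min(),ys.max())
E
```

```text
[0.561  0.0141 0.1748] [-3.1405  0.0001  1.5713] [-0.0401  0.3514  1.526  -0.0002  1.2654 -0.0406] 0.047791164446810336
[281.1, 81.2] 0.77 [0.5617 0.1437 0.    ]
[284.5, 67.6] 0.73 221 344 0 135
```

View pics/w2.png

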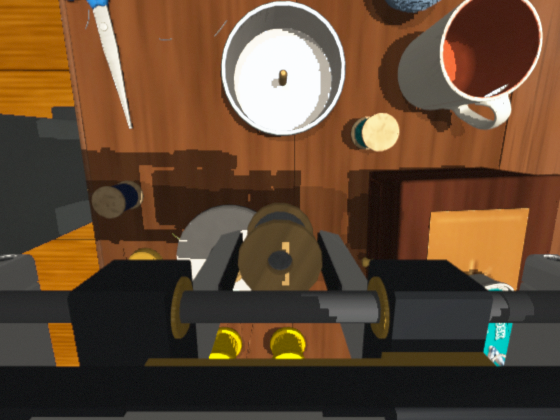

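The tin's rim circle is centred near (282,69), the spindle tip is at (283,71), and the held spool's bore is at (281,262).

```bash
python3 - <<'E'
from h import *
from scipy.optimize import least_squares
np.set_printoptions(precision=4,suppress=True)
a=cv2.imread("pics/w2.png")
print("tip",atz("wrist",(283,71.5),.052),atz("wrist",(283,71.5),.050))
print("bore",atz("wrist",(281,262),.202), "flange",atz("wrist",(238,257),.202),atz("wrist",(321.5,257),.202))
r=ctrl.masks_of("tin","wrist")[0]["pixels"]
c,_=cv2.findContours(r.astype(np.uint8),cv2.RETR_EXTERNAL,cv2.CHAIN_APPROX_NONE)
P=cv2.convexHull(max(c,key=len))[:,0].astype(float);P=P[P[:,1]>3]
Q=np.array([atz("wrist",p,.06) for p in P])[:,:2]
f=least_squares(lambda v:np.hypot(*(Q-v[:2]).T)-.057,[.561,.14],loss="soft_l1",f_scale=.001);print("rim",f.x,np.abs(f.fun).max(),len(P))
v=np.vstack([a[20:130,240:330],a[205:315,236:326]]);cv2.imwrite("pics/w2c.png",cv2.resize(np.hstack([a[20:130,240:330],a[205:315,236:326]]),None,fx=4,fy=4,interpolation=2))
E
```

```text
tip [0.5634 0.1433 0.052 ] [0.5634 0.1437 0.05  ]
bore [0.5609 0.0147 0.202 ] flange [0.5371 0.0177 0.202 ] [0.5833 0.0177 0.202 ]
rim [0.5631 0.1424] 0.0007966345601677291 47
```

View pics/w2c.png

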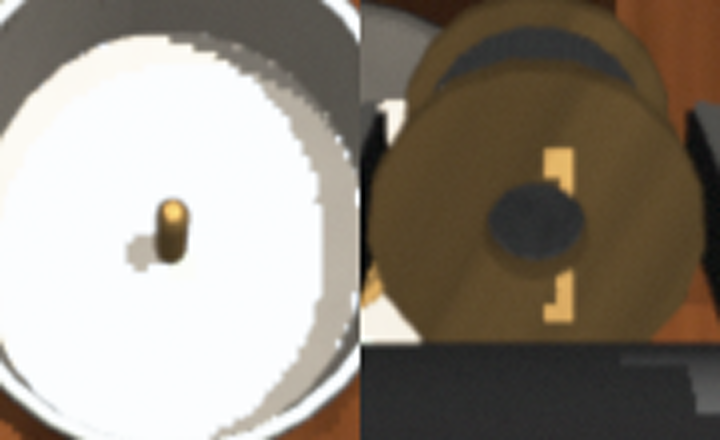

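Request:
step_arm(
  plan=[
    [[0.6,0.08,0,0,0,0],[1.7,0.08,0,0,0,0],[2.8,0.08,0,0,0,0],[3.7,0.08,0.3,0,0,0],[4.23,0.08,1,0,0,0],[4.23,0.08,2,0,0,0],[4.23,0.08,2.7,0,0,0],[4.23,0.08,2.7,0,0,0]],
  ],
)

```text
time_s: 6.18
ee_pos: [0.5618, 0.1414, 0.0903]
eef_rot: [-3.135, 0.001, 1.572]
force: [0.1, -0.3, -0.1]
grip_width: 0.0475
grip_force: 12.0
```

Request:
step_arm(
  plan=[
    [[0,0,0,0,0,0],[0,0,0,0,0,0],[0,0,0,0,0,0]],
  ],
)

```text
time_s: 6.43
ee_pos: [0.5648, 0.1418, 0.0963]
eef_rot: [3.139, -0.001, 1.571]
force: [-0.6, -0.7, 0.6]
grip_width: 0.047
grip_force: 12.0
```

Request:
step_arm(
  plan=[
    [[0,0,0.15,0,0,0],[0,0,0.3,0,0,0],[0,0,0.45,0,0,0],[0,0,0.6,0,0,0],[0,0,0.7,0,0,0],[0,0,0.8,0,0,0],[0,0,0.8,0,0,0]],
  ],
)

```text
time_s: 7.02
ee_pos: [0.5636, 0.1419, 0.0697]
eef_rot: [-3.141, 0.0, 1.572]
force: [1.0, 0.6, -0.8]
grip_width: 0.0469
grip_force: 12.0
```

Request:
step_arm(
  plan=[
    [[0,0,0.25,0,0,0],[0,0,0.5,0,0,0],[0,0,0.75,0,0,0],[0,0,1.0,0,0,0],[0,0,1.2,0,0,0],[0,0,1.3,0,0,0],[0,0,1.35,0,0,0],[0,0,1.35,0,0,0]],
  ],
)

```text
time_s: 7.68
ee_pos: [0.5638, 0.142, 0.0299]
eef_rot: [-3.141, -0.0, 1.572]
force: [0.7, 0.0, -0.5]
grip_width: 0.0476
grip_force: 12.0
```

Request:
step_arm(
  plan=[
    [[0,0,0.03,0,0,0],[0,0,0.05,0,0,0],[0,0,0.05,0,0,0],[0,0,0.05,0,0,0]],
  ],
)

```text
time_s: 8.02
ee_pos: [0.5642, 0.1421, 0.0296]
eef_rot: [3.141, -0.0, 1.572]
force: [-5.1, 0.5, 11.8]
grip_width: 0.0475
grip_force: 12.0
```

Request:
step_arm(
  plan=[
    [[0,0,0,0,0,0],[0,0,0,0,0,0],[0,0,-0.04,0,0,0],[0,0,-0.04,0,0,0],[0,0,-0.04,0,0,0]],
  ],
  grip=0.7,
)

```text
time_s: 8.43
ee_pos: [0.5639, 0.142, 0.0297]
eef_rot: [3.141, -0.0, 1.572]
force: [0.1, -0.7, 0.2]
grip_width: 0.066
grip_force: 0.0
```

Request:
step_arm(
  plan=[
    [[0,0,-0.3,0,0,0],[0,0,-0.9,0,0,0],[0,0,-1.8,0,0,0],[0,0,-2.8,0,0,0],[0,0,-3.8,0,0,0],[0,0,-4.8,0,0,0],[-0.4,0,-5.4,0,0,0],[-1.0,-0.2,-5.5,0,0,0]],
  ],
)

```text
time_s: 9.1
ee_pos: [0.5593, 0.1127, 0.1992]
eef_rot: [3.135, -0.001, 1.574]
force: [0.3, -1.1, -0.6]
grip_width: 0.0662
grip_force: 0.0
```

Request:
step_arm(
  plan=[
    [[-1.1,-0.2,0,0,0,0],[-2.2,-0.5,0,0,0,0],[-3.3,-0.8,0,0,0,0],[-4.4,-1.1,0,0,0,0],[-5.5,-1.4,0,0,0,0],[-6.6,-1.6,0,0,0,0],[-7.4,-1.8,0,0,0,0],[-7.6,-1.8,0,0,0,0]],
  ],
)

```text
time_s: 9.77
ee_pos: [0.5033, -0.119, 0.1954]
eef_rot: [3.141, 0.001, 1.569]
force: [0.6, 0.4, 0.4]
grip_width: 0.0657
grip_force: 0.0
```

Request:
step_arm(
  plan=[
    [[0,0,0,0,0,0],[0,0,0,0,0,0],[0,0,0,0,0,0]],
  ],
)

```text
time_s: 10.02
ee_pos: [0.5045, -0.115, 0.1948]
eef_rot: [3.141, -0.0, 1.573]
force: [0.4, -0.1, -0.1]
grip_width: 0.0657
grip_force: 0.0
```

```bash
python3 - <<'E'
from h import *
np.set_printoptions(precision=4,suppress=True)
o=ctrl.get_obs();print(o["ee_pos"],o["eef_rot"],o["grip_width"])
a=snap("wrist","w3.png")
for r in ctrl.place_of("outer_lid","wrist"): print(r["at"],r["confidence"],atz("wrist",r["at"],.024))
for r in ctrl.place_of("spool","wrist"): print(r["at"],r["confidence"],atz("wrist",r["at"],.004))
cv2.imwrite("pics/sc3.png",cv2.cvtColor(cv2.resize(ctrl.camera("scene")[220:340,120:320],None,fx=4,fy=4),4))
b=cv2.imread("pics/w3.png");s=cv2.imread("pics/sc3.png");s=cv2.resize(s,(560,336))[:,:]
cv2.imwrite("pics/m3.png",cv2.resize(np.vstack([b[:260],s]),(560,596)))
E
```

```text
[ 0.5045 -0.115   0.1948] [ 3.1414 -0.0001  1.5731] 0.06569406610013759
[279.7, 140.7] 0.98 [ 0.5032 -0.0501  0.024 ]
[418.7, 17.5] 0.19 [0.6498 0.0775 0.024 ]
[331.3, 249.3] 0.74 [ 0.5724 -0.1913  0.004 ]
[262.8, 247.5] 0.57 [ 0.4812 -0.189   0.004 ]
```

View pics/m3.png

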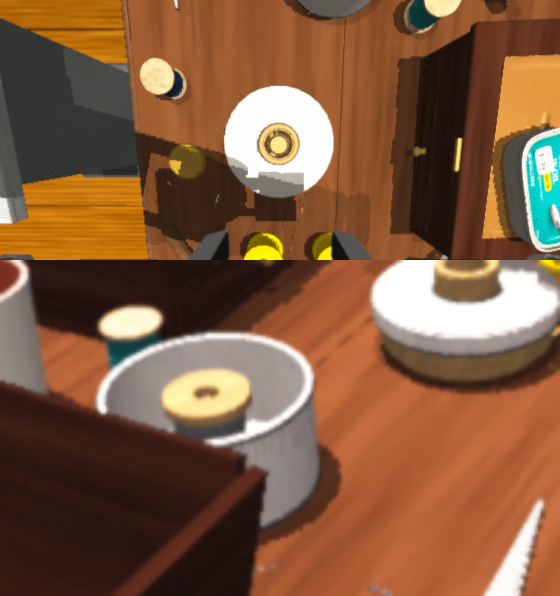

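The spool is seated upright on the spindle in the tin. The lids' post top is at (278,145).

```bash
python3 - <<'E'
from h import *
np.set_printoptions(precision=4,suppress=True)
a=cv2.imread("pics/w3.png")
print("post",atz("wrist",(278,145),.086))
for p in [(268,145),(288,145),(257.5,145),(299.5,145)]: print(p,atz("wrist",p,.086),atz("wrist",p,.06))
cv2.imwrite("pics/w3c.png",cv2.resize(a[110:180,240:320],None,fx=7,fy=7,interpolation=2))
E
```

```text
post [ 0.5015 -0.0539  0.086 ]
(268, 145) [ 0.492 -0.054  0.086] [ 0.491  -0.0545  0.06  ]
(288, 145) [ 0.511  -0.0539  0.086 ] [ 0.5118 -0.0545  0.06  ]
(257.5, 145) [ 0.4819 -0.054   0.086 ] [ 0.48   -0.0546  0.06  ]
(299.5, 145) [ 0.522  -0.0539  0.086 ] [ 0.5237 -0.0544  0.06  ]
```

View pics/w3c.png

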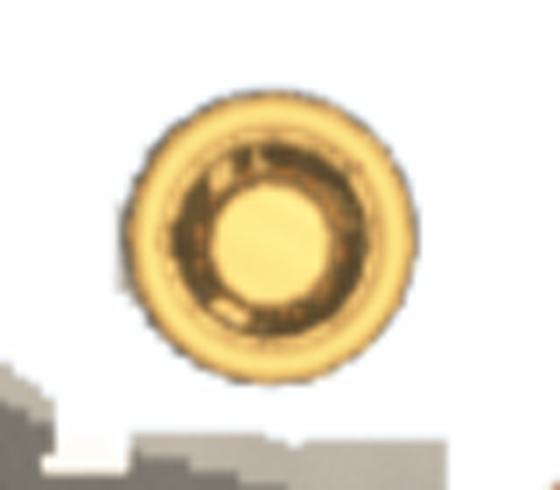

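Request:
step_arm(
  plan=[
    [[0.5,-0.08,0.2,0,0,0],[1.4,-0.08,0.8,0,0,0],[2.05,-0.08,1.6,0,0,0],[2.05,-0.08,2.5,0,0,0],[2.05,-0.08,3.4,0,0,0],[2.05,-0.08,4.0,0,0,0],[2.05,-0.08,4.35,0,0,0],[2.05,-0.08,4.35,0,0,0]],
  ],
)

```text
time_s: 10.88
ee_pos: [0.5008, -0.0541, 0.0624]
eef_rot: [-3.138, -0.001, 1.573]
force: [-1.2, 0.7, 0.6]
grip_width: 0.0655
grip_force: 0.0
```

Request:
step_arm(
  plan=[
    [[0,0,0,0,0,0],[0,0,0,0,0,0],[0,0,0,0,0,0],[0,0,0,0,0,0],[0,0,0,0,0,0],[0,0,0,0,0,0],[0,0,0,0,0,0],[0,0,0,0,0,0]],
  ],
  grip=0.05,
  squeeze=35,
)

```text
time_s: 11.55
ee_pos: [0.5019, -0.0547, 0.0643]
eef_rot: [3.141, 0.0, 1.572]
force: [1.0, 0.6, 2.2]
grip_width: 0.0194
grip_force: 35.0
```

Request:
step_arm(
  plan=[
    [[0,0,-0.1,0,0,0],[0,0,-0.35,0,0,0],[0,0,-0.75,0,0,0],[0,0,-1.25,0,0,0],[0,0,-1.85,0,0,0],[0,0,-2.45,0,0,0],[0,0,-2.95,0,0,0],[0,0,-3.25,0,0,0]],
  ],
)

```text
time_s: 12.22
ee_pos: [0.502, -0.0547, 0.1637]
eef_rot: [3.14, 0.0, 1.572]
force: [0.2, -0.4, -3.6]
grip_width: 0.019
grip_force: 35.0
```

Request:
step_arm(
  plan=[
    [[0,0,-0.1,0,0,0],[0,0,-0.1,0,0,0],[0,0,-0.1,0,0,0]],
  ],
)

```text
time_s: 12.47
ee_pos: [0.5013, -0.0545, 0.1639]
eef_rot: [-3.14, -0.0, 1.572]
force: [-0.4, 0.2, -4.3]
grip_width: 0.0192
grip_force: 35.0
```

```bash
python3 - <<'E'
from h import *
np.set_printoptions(precision=4,suppress=True)
o=ctrl.get_obs();print(o["ee_pos"],o["eef_rot"],o["grip_width"],o["force"],o["moment"])
z=o["ee_pos"][2]-.0645
for c in ["top","scene"]:
  ctrl.camera(c)
  for q,h in [("outer_lid",z+.024),("inner_lid",z),("tin",0)]:
    for r in ctrl.place_of(q,c)[:1]: print(c,q,r["confidence"],atz(c,r["at"],h))
E
```

```text
[ 0.5013 -0.0545  0.1639] [-3.1404 -0.0002  1.5721] 0.019234294944139245 [-0.368   0.204  -4.2714] [-0.0357 -0.0446 -0.0022]
top tin 0.77 [0.5589 0.1455 0.    ]
scene outer_lid 0.86 [ 0.511  -0.063   0.1234]
scene inner_lid 0.86 [ 0.5079 -0.0679  0.0994]
scene tin 0.81 [0.5635 0.1407 0.    ]
```

Request:
step_arm(
  plan=[
    [[0.15,0.05,0,0,0,0],[0.5,0.15,0,0,0,0],[1.0,0.3,0,0,0,0],[1.6,0.5,0,0,0,0],[2.2,0.7,0,0,0,0],[2.8,0.9,0,0,0,0],[3.4,1.1,0,0,0,0],[4.0,1.3,0,0,0,0]],
  ],
)

```text
time_s: 13.53
ee_pos: [0.5408, 0.0673, 0.1646]
eef_rot: [3.142, -0.0, 1.572]
force: [0.1, -0.7, -3.4]
grip_width: 0.0192
grip_force: 35.0
```

Request:
step_arm(
  plan=[
    [[0.6,0.2,0,0,0,0],[1.2,0.4,0,0,0,0],[1.7,0.55,0,0,0,0],[2.1,0.65,0,0,0,0],[2.4,0.75,0,0,0,0],[2.5,0.75,0,0,0,0],[2.53,0.75,0,0,0,0],[2.53,0.75,0,0,0,0]],
  ],
)

```text
time_s: 14.2
ee_pos: [0.5628, 0.1412, 0.1646]
eef_rot: [-3.141, 0.0, 1.572]
force: [-0.0, -0.2, -4.0]
grip_width: 0.0193
grip_force: 35.0
```

Request:
step_arm(
  plan=[
    [[0,0,0.1,0,0,0],[0,0,0.3,0,0,0],[0,0,0.6,0,0,0],[0,0,0.85,0,0,0],[0,0,1.0,0,0,0],[0,0,1.05,0,0,0],[0,0,1.05,0,0,0],[0,0,1.05,0,0,0]],
  ],
)

```text
time_s: 14.87
ee_pos: [0.5631, 0.1414, 0.1333]
eef_rot: [3.141, -0.0, 1.572]
force: [-0.5, -0.6, -4.2]
grip_width: 0.0196
grip_force: 35.0
```

```bash
python3 - <<'E'
from h import *
np.set_printoptions(precision=4,suppress=True)
o=ctrl.get_obs();print(o["ee_pos"],o["eef_rot"],o["grip_width"],o["force"],o["moment"])
s=ctrl.camera("scene")[200:340,110:290]
t=ctrl.camera("top")[170:260,130:240]
s=cv2.resize(s,(720,560),interpolation=2)
t2=cv2.resize(t,(0,0),fx=2.5,fy=2.5,interpolation=2)
s[:t2.shape[0],-t2.shape[1]:]=t2
cv2.imwrite("pics/s4.png",s[:,:,::-1])
E
```

```text
[0.5631 0.1414 0.1333] [ 3.1414 -0.      1.572 ] 0.019584430533795105 [-0.5018 -0.551  -4.2141] [-0.0091 -0.1022  0.0364]
```

View pics/s4.png

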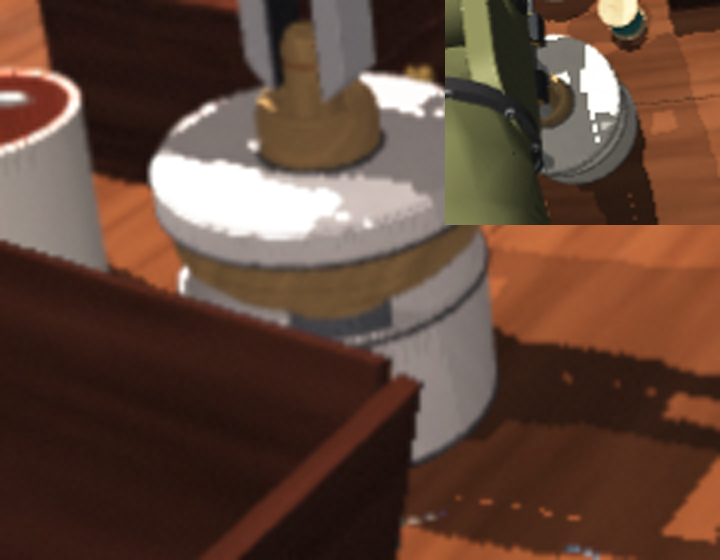

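The lids hang level just above the tin, centred. I'll lower them slowly while watching the force.

Request:
step_arm(
  plan=[
    [[0,0,0.06,0,0,0],[0,0,0.14,0,0,0],[0,0,0.22,0,0,0],[0,0,0.3,0,0,0],[0,0,0.38,0,0,0],[0,0,0.42,0,0,0],[0,0,0.42,0,0,0]],
  ],
)

```text
time_s: 15.55
ee_pos: [0.5628, 0.1413, 0.1201]
eef_rot: [-3.141, 0.0, 1.572]
force: [-0.3, 0.2, -3.8]
grip_width: 0.019
grip_force: 35.0
```

Request:
step_arm(
  plan=[
    [[0,0,0.04,0,0,0],[0,0,0.08,0,0,0],[0,0,0.12,0,0,0],[0,0,0.14,0,0,0],[0,0,0.14,0,0,0],[0,0,0.14,0,0,0]],
  ],
)

```text
time_s: 16.05
ee_pos: [0.563, 0.1414, 0.1165]
eef_rot: [3.141, -0.0, 1.572]
force: [-0.7, 0.0, -2.3]
grip_width: 0.0189
grip_force: 35.0
```

Request:
step_arm(
  plan=[
    [[0,0,0.03,0,0,0],[0,0,0.06,0,0,0],[0,0,0.08,0,0,0],[0,0,0.08,0,0,0]],
  ],
)

```text
time_s: 16.38
ee_pos: [0.5631, 0.1414, 0.1163]
eef_rot: [3.14, -0.0, 1.572]
force: [-11.7, -2.6, 21.0]
grip_width: 0.019
grip_force: 35.0
```

Request:
step_arm(
  plan=[
    [[0,0,-0.07,0,0,0],[0,0,-0.07,0,0,0],[0,0,-0.07,0,0,0],[0,0,-0.07,0,0,0],[0,0,-0.07,0,0,0],[0,0,-0.07,0,0,0],[0,0,-0.07,0,0,0],[0,0,-0.07,0,0,0]],
  ],
  grip=0.75,
)

```text
time_s: 17.05
ee_pos: [0.563, 0.1414, 0.116]
eef_rot: [-3.141, 0.0, 1.572]
force: [0.2, -0.3, 0.0]
grip_width: 0.0687
grip_force: 0.0
```

Request:
step_arm(
  plan=[
    [[-0.4,0,-0.8,0,0,0],[-0.9,0,-1.8,0,0,0],[-1.5,0,-2.4,0,0,0],[-2.0,0,-2.5,0,0,0],[-2.0,0,-2.5,0,0,0],[-2.0,0,-2.5,0,0,0],[-2.0,0,-2.5,0,0,0]],
  ],
)

```text
time_s: 17.63
ee_pos: [0.5628, 0.0819, 0.1903]
eef_rot: [-3.14, -0.0, 1.572]
force: [-0.1, -0.5, 0.6]
grip_width: 0.0704
grip_force: 0.0
```

```bash
python3 - <<'E'
from h import *
np.set_printoptions(precision=4,suppress=True)
o=ctrl.get_obs();print(o["ee_pos"],o["eef_rot"],o["grip_width"],o["force"])
a=snap("wrist","w5.png")
for r in ctrl.place_of("outer_lid","wrist")[:1]: print(r["at"],r["confidence"],atz("wrist",r["at"],.076))
u=proj("wrist",[[.563,.142,.138]])[0];print(u)
u=np.clip(u.astype(int),50,[500,370])
w=cv2.resize(a[u[1]-50:u[1]+50,u[0]-50:u[0]+50],(400,400),interpolation=2)
s=cv2.resize(ctrl.camera("scene")[210:320,140:250],(400,400),interpolation=2)
cv2.imwrite("pics/w5c.png",np.hstack([w,s])[:,:,::-1]);print(u)
E
```

```text
[0.5628 0.0819 0.1903] [-3.1405 -0.0001  1.5721] 0.07038858774814688 [-0.1155 -0.5458  0.6128]
[281.7, 142.3] 0.82 [0.5633 0.1459 0.076 ]
[281.7261 148.5553]
[281 148]
```

View pics/w5c.png

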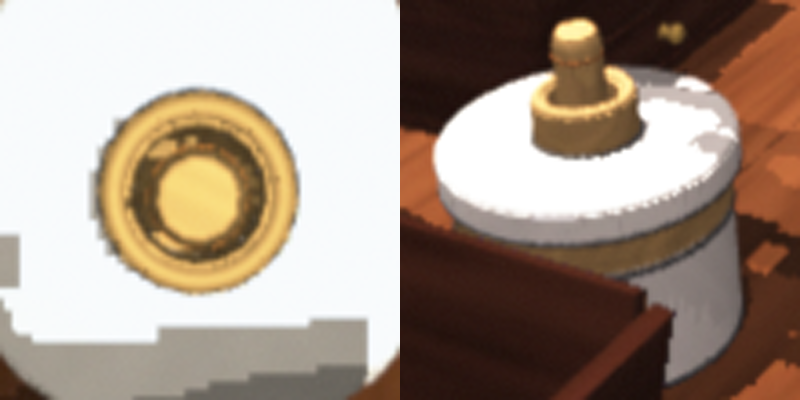

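The inner lid is seated in the tin, the cover is level, and the post and collar are concentric. I'll go down to the collar.

Request:
step_arm(
  plan=[
    [[0.6,-0.02,0,0,0,0],[1.5,-0.02,0,0,0,0],[2.02,-0.02,0.4,0,0,0],[2.02,-0.02,1.2,0,0,0],[2.02,-0.02,2.1,0,0,0],[2.02,-0.02,2.7,0,0,0],[2.02,-0.02,3.0,0,0,0],[2.02,-0.02,3.0,0,0,0]],
  ],
)

```text
time_s: 18.45
ee_pos: [0.5614, 0.1422, 0.099]
eef_rot: [-3.138, 0.001, 1.573]
force: [1.2, 0.4, 0.8]
grip_width: 0.0707
grip_force: 0.0
```

Request:
step_arm(
  plan=[
    [[0,0,0.05,0,0,0],[0,0,0.12,0,0,0],[0,0,0.12,0,0,0],[0,0,0.12,0,0,0]],
  ],
)

```text
time_s: 18.78
ee_pos: [0.5627, 0.142, 0.0982]
eef_rot: [3.14, -0.0, 1.572]
force: [0.2, -1.3, 0.2]
grip_width: 0.0704
grip_force: 0.0
```

Request:
step_arm(
  plan=[
    [[0,0,0,0,0,0],[0,0,0,0,0,0],[0,0,0,0,0,0],[0,0,0,0,0,0],[0,0,0,0,0,0],[0,0,0,0,0,0],[0,0,0,0,0,0]],
  ],
  grip=0.3,
  squeeze=25,
)

```text
time_s: 19.37
ee_pos: [0.5624, 0.1419, 0.0975]
eef_rot: [3.141, -0.0, 1.572]
force: [0.9, -0.0, 0.2]
grip_width: 0.0427
grip_force: 25.0
```

Request:
step_arm(
  plan=[
    [[0,0,-0.08,0,0,0],[0,0,-0.2,0,0,0],[0,0,-0.35,0,0,0],[0,0,-0.55,0,0,0],[0,0,-0.75,0,0,0],[0,0,-0.9,0,0,0],[0,0,-1.0,0,0,0],[0,0,-1.0,0,0,0]],
  ],
)

```text
time_s: 20.03
ee_pos: [0.5627, 0.142, 0.1283]
eef_rot: [3.14, -0.0, 1.572]
force: [0.2, 0.3, -0.9]
grip_width: 0.0428
grip_force: 25.0
```

Request:
step_arm(
  plan=[
    [[0,0,-0.15,0,0,0],[0,0,-0.45,0,0,0],[0,0,-0.85,0,0,0],[0,0,-1.3,0,0,0],[0,0,-1.75,0,0,0],[0,0,-2.15,0,0,0],[0,0,-2.4,0,0,0],[0,0,-2.5,0,0,0]],
  ],
)

```text
time_s: 20.7
ee_pos: [0.5627, 0.142, 0.2042]
eef_rot: [3.14, -0.0, 1.572]
force: [-0.2, -0.7, -2.1]
grip_width: 0.0428
grip_force: 25.0
```

Request:
step_arm(
  plan=[
    [[0,0,0,0,0,0],[0,0,0,0,0,0],[0,0,0,0,0,0],[0,0,0,0,0,0]],
  ],
)

```text
time_s: 21.03
ee_pos: [0.5621, 0.1419, 0.2017]
eef_rot: [-3.14, 0.0, 1.572]
force: [0.2, 0.0, -1.8]
grip_width: 0.0425
grip_force: 25.0
```

```bash
python3 - <<'E'
from h import *
np.set_printoptions(precision=4,suppress=True)
o=ctrl.get_obs();print(o["ee_pos"],o["eef_rot"],o["grip_width"],o["force"],o["grip_force"])
s=cv2.resize(ctrl.camera("scene")[110:320,90:350],(743,600),interpolation=2)
cv2.imwrite("pics/s6.png",s[:,:,::-1])
for q,z in [("thimble",.064),("inner_lid",.052),("outer_lid",.179),("spool",.004)]:
  for r in ctrl.place_of(q,"scene")[:2]: print(q,r["confidence"],atz("scene",r["at"],z))
E
```

```text
[0.5621 0.1419 0.2017] [-3.1404  0.0002  1.5721] 0.042511127868530035 [ 0.2321  0.0346 -1.8357] 24.9997334244199
thimble 0.47 [0.5862 0.1687 0.064 ]
inner_lid 0.64 [0.5669 0.1352 0.052 ]
outer_lid 0.71 [0.5718 0.134  0.179 ]
spool 0.72 [ 0.5688 -0.1919  0.004 ]
spool 0.57 [ 0.4847 -0.1973  0.004 ]
```

View pics/s6.png

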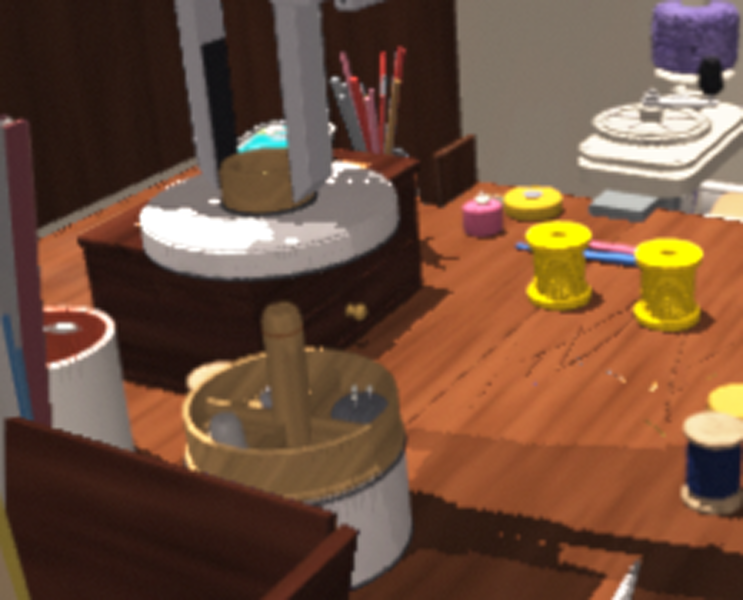

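The inner lid is seated in the tin, with the thimble standing in its tray near (225,430). The outer lid is level, its skirt about 42 mm above the post top.

```bash
python3 -c "from station import ctrl; print(ctrl.hand_in())"
```

```text
the job is handed in; nothing more can be done
None
```

The job is handed in, at about 21 s on the robot's clock: the spool is down on the spindle, the inner lid is seated with the thimble standing in its tray, and the arm holds the outer lid level above the post.

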